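# Unhook the anodised plate and hang it in the drip box

### The arm

A 6-joint arm with a two-finger parallel gripper is mounted at the origin on the work surface. World frame = base frame: x ahead of the robot, y to its left, z up, the work surface at z = 0. Lengths are in m, angles in rad, forces in N, time in s.
With the tool pointing down it reaches from about 0.35 to 0.975 m from the base axis. Payload 4.9 kg.
Tool frame: the origin (TCP) lies at the very end of the fingers, on their centre line; the grasp point (between the pads) lies 19 mm behind it; x points along the fingers, y is the direction in which the jaws open and shut, and the axes are right-handed (so a half turn about x gives the same grasp; the last joint's range is limited). The gripper opens to 85 mm and grips with 20 to 120 N. Pads are 22 mm wide; open, the fingers measure 114 mm over their backs; the gripper's body (76 mm by 85 mm) begins 54 mm behind the grasp point. The pads swing forward as they close: fully open they stand 13 mm farther back than shut.
Start: joints at [-1.279, 0.053, 1.613, -0, 1.476, -0.119], TCP at [0.25, -0.573, 0.231] pointing down, gripper open.
Joint ranges: [-3.01, 3.01], [-1.01, 2.22], [0.06, 2.58], [-1.02, 4.17], [0.09, 2.62], [-3.14, 3.14]. Speed limits (rad/s): [2.57, 2.57, 3.14, 3.14, 3.14, 3.14].

### API

Orientations are given as a rotation vector (axis times angle).
In Python, from station import ctrl, get_image, calibration, finish_job, search_frame, cut_out, mark_of gives the robot as it stands. The module is installed in compiled form; this text tells all that it offers.
- The arm moves only by the tool arm_command, never from a script. Its argument "plan" is a list that holds one entry, the list of rows, each a list of 7 numbers: the shift along the tool's x, y, z in m, then the turn, a rotation vector about the tool's x, y, z in degrees, then the finger opening in m, from 0 to 0.0854. A call has 1 to 20 rows; each row shifts and turns the pose as measured when the row begins, along the tool's axes as they then stand; what a row does not reach is not made up. A row lasts 1/12 s, in which the tool goes at most 41.7 mm and 7.16 degrees, less where a joint would pass 70% of its speed; a pose out of reach is approached as far as the arm can. A call with a gripper value outside its range is refused whole. The fingers move at their own pace and stop on an object; "squeeze" is the grip in N (left out, the last holds). Time passes only in rows, so rows that do not move let the fingers close. It gives the time, the measured TCP pose, the force and the opening at its end, in the units of the state.
- ctrl.get_obs(): the state, without advancing time (a new reading comes with each control period).
- get_image(name): name is "scene" or "top" or "wrist"; returns the picture (384x512x3 uint8, red, green, blue); there is no depth.
- calibration(name): a dict with "fx", "fy", "cx", "cy" (pixels), "cam_to_world" (4x4, takes a point from camera to world coordinates); the wrist camera has in their place "hand_eye" (4x4, takes a point from camera to tool coordinates, whose origin is the TCP and whose axes are the tool frame's). Camera axes: x right, y down, z forward; pixel columns grow to the right and rows downward; lengths in m; the calibration is good to about 2 mm. A picture is of the moment at which its call begins: read the wrist's pose just before it. calibration takes no time and is no camera call.
- finish_job(): hands the job in, once; it reports no verdict.
Trained networks look in the newest picture that a camera, given by its name, has taken for a name from the list of things; names that differ only in an ending like _2 or _b are one class to them, and where a whole thing is asked for, a point or a joint stands for the part that bears it (a point fixed in the world has none). Each returns a list of dicts, best first, with "conf" (0 to 1); they miss things now and then, are a little off and sometimes report something else, mostly with a low value. They report only what shows in the picture. A call takes as long as a camera call. They do not tell look-alikes from the thing itself.
- search_frame(camera, thing): "at" ([x, y, z] in m, in the coordinates of the camera as it stood for that picture, good to about 4 mm: the middle of the surface that is visible of it).
- cut_out(camera, thing): "mask" (384x512 bool, what is visible of it).
- mark_of(camera, thing): "at" ([x, y, z] in m, in the coordinates of the camera as it stood for that picture, good to about 4 mm: a listed point, or the origin of a listed thing).
The state is a dict: "t": time; "q": joint angles; "dq": joint speeds; "effort": joint torques, N m; "tool_pos": TCP position; "tool_rot": TCP orientation; "contact_force": force on the tool from outside, world axes, zero at the start; "wrist_torque": the same for the moment, N m; "opening": finger opening in m.
Only numpy, scipy, OpenCV 4.12 (cv2) and the standard library are available. Lean on these libraries where they do the work, as an engineer would, in place of code of your own. Each camera call takes 0.05 s, during which the arm holds its last target. There are 200 camera calls.

### The job

The anodising run is finished. First slide the red selector on the power box all the way to its end stop at the green mark (current off). Only then lift the hanger with its blue plate up and off the copper hook and lower it into the clear drip box so that its cross bar rests in both red saddles, plate hanging inside. Do not drop it, and leave the jug, the yellow carton and the steel cuff undisturbed.

Things in the scene. Friction and masses are not known exactly. Their poses are not given: they have to be found in the camera images.
- selector (a joint): Position of the red selector grip along its track, m: 0 = end by the yellow mark (current on), 0.100 = end stop by the green mark (off). It grows along the power box's own +y and slides with about 2 N of friction, staying where it is left.
- selector_top (a point): Centre of the top face of the red selector grip, an upright block 28 (x) x 20 (y) x 40 mm high, standing on a 40 mm wide, 150 mm long, 14 mm high aluminium track on the power box. Axes as those of the power box.
- psu: Dark steel power box, fixed, 130 (x) x 230 (y) x 50 mm high. Origin: centre of its underside; z up. The track runs along its y, the green mark at the +y end, the yellow mark at the -y end.
- stand: Hanging stand, fixed. Origin on the work surface below the hanging place; z up. Base plate 170 x 140 x 12 mm; post of 18 mm diameter, 189 mm high, at x = +80 mm. A round copper arm of 8 mm diameter, axis 180 mm up, runs from the post along -x to x = -40 mm and ends in an upturned tip whose top is at x = -46 mm, 202 mm up.
- stand_hang (a point): Point fixed to the stand, 115 mm above its origin: where the centre of the hanger's cross bar is when it hangs in mid-arm. Axes as those of the stand. To come off, the hanger must be raised at least 22 mm (55 mm at most, else its bar meets the arm) and then drawn along the stand's -x past the tip.
- hanger: Loose hanger, about 0.22 kg, flat in its y-z plane, z up when hung. Origin: centre of its square steel cross bar (8 x 8 mm, 190 mm long, along y). Above the bar is a grey window 14 mm thick, 44 mm wide inside, with a roof peaking inside at z = 70 mm; the hook's arm passes through it along x, under the peak. Below the bar is the blue plate, 70 mm wide (y), 4 mm thick, down to z = -76 mm.
- hanger_grip (a point): Middle of the orange grip tab that stands on the window's roof: 28 (y) x 14 (x) mm, from 73 to 120 mm above the cross bar's centre; this point is 103 mm above it on the hanger's z. Axes as those of the hanger.
- dripbox: Clear open drip box with red foot and saddles, fixed, 150 (x) x 130 (y) x 100 mm high, walls 5 mm. Origin: centre of its underside; z up. In the middle of each of the two walls at y = +-62.5 mm is a red saddle: a notch 22 mm wide in x, its floor 100 mm up, its horns 114 mm up and then flaring out to 123 mm.
- dripbox_seat (a point): Where the centre of the hanger's cross bar belongs: midway between the two saddles, 104 mm above the drip box's origin; the bar lies along its y (either way round). Axes as those of the drip box.
- jug: Bystander: loose white jug, rim radius 50, height 130 mm, with a handle at its +y. Origin: centre of its underside. Leave alone.
- carton: Bystander: loose yellow carton lying flat, 70 (x) x 100 (y) x 45 mm high. Origin: centre of its underside. Leave alone.
- cuff: Bystander: loose steel cuff lying flat, a ring of 72 mm outer diameter, 30 mm high. Origin: centre of its underside. Leave alone.
There are look-alikes about, which are no part of the job. There is more than one size of the hanger; the job needs the larger.

How it is judged:
On the way, in this order (a step that is already met when the one before it is completed fails the run):
1. the selector is at its end stop by the green mark (within 4 mm) while the hanger still hangs on the hook (value of joint selector above 0.096 m and distance between hanger and stand_hang below 0.03 m), for 0.2 s.
2. the hanger is off the hook (its bar more than 80 mm from where it hung) (distance between hanger and stand_hang above 0.08 m), for 0.1 s.
At the end, for the whole second after the job is handed in: The hanger's cross bar rests in both saddles of the drip box (centre within 10 mm of the seat across the notches, 30 mm along the bar, 5 mm in height; bar in line within 0.2 rad; hanger upright within 0.2 rad), still and borne by the box; the selector is within 4 mm of its green end stop (x of hanger in the frame of dripbox_seat between -0.01 and 0.01 m and y of hanger in the frame of dripbox_seat between -0.03 and 0.03 m and z of hanger in the frame of dripbox_seat between -0.005 and 0.005 m and angle between the y axis of hanger and the y axis of dripbox, either way round below 0.2 rad and angle between hanger's own z axis and vertical below 0.2 rad and value of joint selector above 0.096 m and linear speed of hanger below 0.03 m/s and contact force between hanger and dripbox above 0.5 N); the robot touches nothing.
It fails at once if the hanger is taken from the hook (bar over 30 mm from where it hung) before the selector is off (not (value of joint selector above 0.096 m) and not (distance between hanger and stand_hang below 0.03 m)).
It fails at once if the hanger is dropped (faster than 0.6 m/s with no finger on it) (linear speed of hanger above 0.6 m/s and contact force between the fingers and hanger below 0.2 N).
It fails at once if the jug is disturbed (moved over 30 mm or tipped over 0.3 rad) (distance of jug from where it was at the start of the episode above 0.03 m or angle between jug's own z axis and vertical above 0.3 rad).
It fails at once if the carton is disturbed (moved over 30 mm or tipped over 0.3 rad) (distance of carton from where it was at the start of the episode above 0.03 m or angle between carton's own z axis and vertical above 0.3 rad).
It fails at once if the cuff is disturbed (moved over 30 mm or tipped over 0.3 rad) (distance of cuff from where it was at the start of the episode above 0.03 m or angle between cuff's own z axis and vertical above 0.3 rad).
It also fails if it takes over 58 s, if anything falls off the work surface, if the arm or the gripper's body presses on something with over 40 N, if the wrist force passes 120 N, or if a joint passes its speed limit or range.

## Working session

There is one attempt and no reset: what is moved stays moved. The work goes in short steps, Python scripts to look and compute and a tool call to move; the robot and the scene stay as the last step left them, time stands still between calls to the robot, and variables do not carry over. Pictures are saved under pics/ and viewed, about 8 in all and at most 12, crops included, and the job is handed in when it is done.

Besides the shell and the picture viewer there is one more tool, called after "Request:" as name(argument=value, ...) on one line, values as JSON. arm_command: Moves the arm, as the interface text tells. Its arguments: {"type":"object","properties":{"plan":{"type":"array","items":{"type":"array","items":{"type":"array","items":{"type":"number"}}}},"squeeze":{"type":"number"}},"required":["plan"]}

```bash
mkdir -p pics; cat > h.py <<'E'
import numpy as np, cv2
from scipy.spatial.transform import Rotation as R
from station import *
def T(cam):
    c=calibration(cam)
    if 'cam_to_world' in c: return np.array(c['cam_to_world'])
    o=ctrl.get_obs(); M=np.eye(4); M[:3,:3]=R.from_rotvec(o['tool_rot']).as_matrix(); M[:3,3]=o['tool_pos']
    return M@np.array(c['hand_eye'])
def w(M,p): return (M@np.r_[p,1])[:3]
def px(cam,p):
    c=calibration(cam); return int(c['fx']*p[0]/p[2]+c['cx']),int(c['fy']*p[1]/p[2]+c['cy'])
def save(im,n): cv2.imwrite('pics/'+n+'.png',im[...,::-1])
def marks(cam,names,M):
    for n in names:
        for d in mark_of(cam,n):
            if d['conf']>.2: print(cam,n,round(d['conf'],2),np.round(w(M,d['at']),3),px(cam,d['at']))
E
python3 - <<'E'
from h import *
ims=[]
for c in ('scene','top'):
    M=T(c); im=get_image(c); ims.append(im); save(im,c+'0')
    marks(c,['selector_top','psu','stand','stand_hang','hanger','hanger_grip','dripbox','dripbox_seat','jug','carton','cuff'],M)
o=ctrl.get_obs(); print(o['t'],R.from_rotvec(o['tool_rot']).as_matrix().round(2))
E
```

```text
scene selector_top 0.64 [ 0.484 -0.003  0.101] (230, 199)
scene psu 0.98 [0.486 0.001 0.003] (232, 221)
scene stand 0.9 [ 0.58   0.338 -0.004] (331, 202)
scene stand_hang 0.61 [0.58  0.341 0.114] (336, 175)
scene hanger 0.93 [0.597 0.342 0.113] (340, 178)
scene hanger 0.76 [0.555 0.546 0.053] (373, 165)
scene hanger_grip 0.91 [0.595 0.342 0.212] (344, 153)
scene hanger_grip 0.63 [0.555 0.547 0.139] (378, 145)
scene dripbox 0.64 [ 0.592 -0.298 -0.004] (159, 288)
scene dripbox_seat 0.77 [ 0.596 -0.297  0.1  ] (154, 266)
scene dripbox_seat 0.45 [0.599 0.343 0.113] (341, 178)
scene jug 0.8 [ 0.741 -0.041  0.   ] (265, 284)
scene carton 0.76 [ 0.316  0.391 -0.001] (297, 156)
scene cuff 0.8 [ 0.335 -0.41  -0.004] (92, 245)
scene cuff 0.66 [ 0.595 -0.297 -0.002] (159, 288)
top selector_top 0.45 [ 0.483 -0.007  0.107] (270, 202)
top psu 0.55 [0.491 0.001 0.003] (267, 202)
top psu 0.27 [ 0.742 -0.045  0.002] (280, 140)
top stand 0.65 [0.58  0.34  0.004] (182, 177)
top stand_hang 0.7 [0.577 0.338 0.116] (178, 174)
top hanger 0.71 [0.591 0.346 0.117] (176, 170)
top hanger 0.67 [0.551 0.546 0.059] (126, 181)
top hanger_grip 0.74 [0.589 0.339 0.215] (173, 166)
top hanger_grip 0.46 [0.555 0.55  0.14 ] (119, 177)
top dripbox 0.9 [ 0.593 -0.297 -0.001] (343, 179)
top dripbox_seat 0.65 [ 0.596 -0.295  0.105] (348, 174)
top jug 0.89 [ 0.743 -0.042 -0.   ] (280, 140)
top carton 0.57 [0.31  0.391 0.001] (166, 246)
top cuff 0.7 [ 0.338 -0.415 -0.002] (373, 245)
1.2 [[-0.    0.4  -0.92]
 [ 0.   -0.92 -0.4 ]
 [-1.   -0.    0.  ]]
```

View pics/scene0.png

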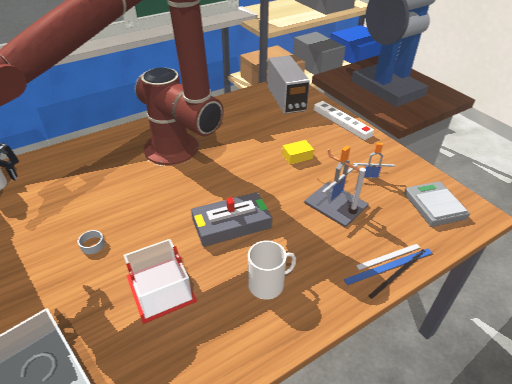

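View pics/top0.png

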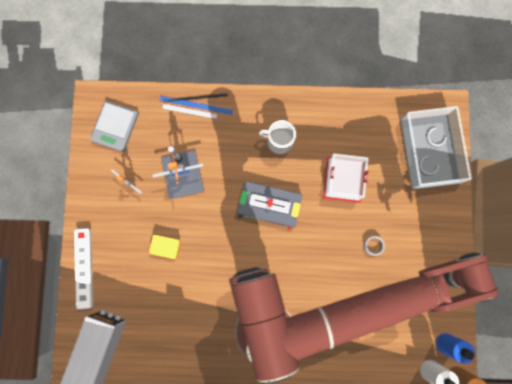

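The scene view shows the power box at (232,215) with its red selector, green mark at the right end and yellow at the left. The large hanger is on the stand at (340,175), a smaller look-alike is at (375,165), and the drip box is at (159,285). The cuff, jug and carton stand clear. I'll enlarge these to confirm which is which and read the yaws.

```bash
python3 - <<'E'
from h import *
t=cv2.imread('pics/top0.png'); s=cv2.imread('pics/scene0.png')
a=[cv2.resize(i,(400,300),interpolation=cv2.INTER_CUBIC) for i in (t[130:220,95:215],t[160:238,218:322],t[140:212,300:396],s[125:230,290:430])]
cv2.imwrite('pics/crop1.png',np.vstack([np.hstack(a[:2]),np.hstack(a[2:])]))
# yaws of box-like things from top masks
for n in ('psu','dripbox','stand','hanger'):
    for d in cut_out('top',n)[:2]:
        m=d['mask'].astype(np.uint8); r=cv2.minAreaRect(cv2.findNonZero(m)); print(n,d['conf'],np.round(r[0]),np.round(r[1]),r[2])
print(T('top').round(3), {k:v for k,v in calibration('top').items() if k[0] in 'fc' and k!='cam_to_world'})
print(T('wrist').round(3)); print(np.array(calibration('wrist')['hand_eye']).round(3))
E
```

```text
psu 0.6 [269. 204.] [61. 36.] 13.495734214782715
dripbox 0.6 [181. 171.] [50. 36.] 78.31063079833984
stand 0.62 [181. 170.] [51. 36.] 78.11134338378906
hanger 0.64 [178. 168.] [13. 49.] 86.18592071533203
hanger 0.59 [123. 180.] [18.  5.] 45.0
[[ 0.029 -0.991  0.132  0.304]
 [-1.    -0.028  0.007  0.04 ]
 [-0.004 -0.132 -0.991  1.857]
 [ 0.     0.     0.     1.   ]] {'fx': 474.7369909495852, 'fy': 474.7369909495852, 'cx': 254.69683767986507, 'cy': 187.53588758452753}
[[ 0.401 -0.879 -0.256  0.316]
 [-0.916 -0.385 -0.112 -0.544]
 [-0.     0.28  -0.96   0.373]
 [ 0.     0.     0.     1.   ]]
[[ 0.    -0.28   0.96  -0.142]
 [ 1.     0.002  0.     0.   ]
 [-0.002  0.96   0.28  -0.072]
 [ 0.     0.     0.     1.   ]]
```

View pics/crop1.png

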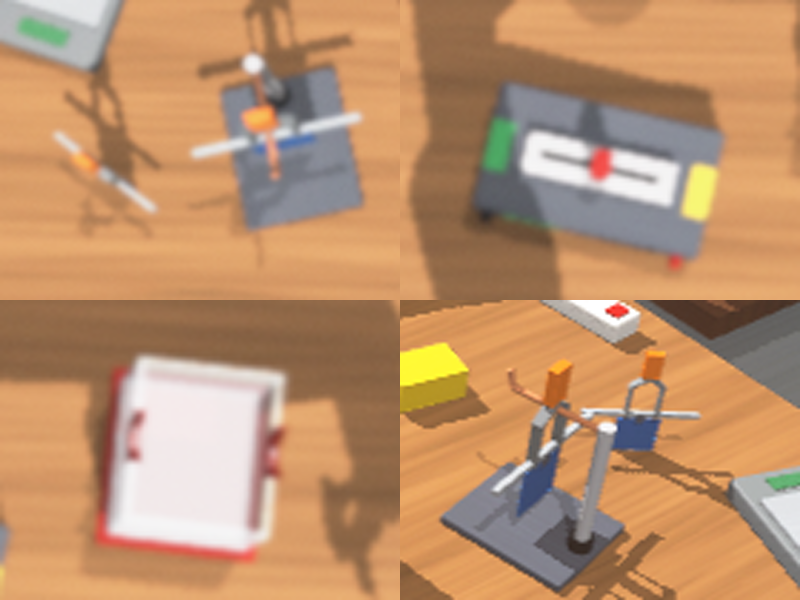

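Enlarged crop: the two hanger-like things are the one on the hook (top view (176,168)), with a wide grey window and a long bar, and a smaller round-window one at (123,180). The one on the stand's copper hook is the larger, so that is the job. It hangs with the tip facing the robot and a yaw of about +13°. The power box yaw is about -12° with green towards +y. The drip box yaw is about -4°. I'll go to a point behind the selector.

Request:
arm_command(plan=[[[0,-0.0284,-0.0301,0,0,0,0],[0,-0.0284,-0.0301,0,0,0,0],[0,-0.0284,-0.0301,0,0,0,0],[0,-0.0284,-0.0301,0,0,0,0],[0,-0.0284,-0.0301,0,0,0,0],[0,-0.0284,-0.0301,0,0,0,0],[0,-0.0284,-0.0301,0,0,0,0],[0,-0.0284,-0.0301,0,0,0,0],[0,-0.0284,-0.0301,0,0,0,0],[0,-0.0284,-0.0301,0,0,0,0],[0,-0.0284,-0.0301,0,0,0,0],[0,-0.0284,-0.0301,0,0,0,0],[0,0,0,-6.9,0,0,0],[0,0,0,-6.9,0,0,0],[0,0,0,-6.9,0,0,0],[0,0,0,-6.9,0,0,0],[0,0,0,-6.9,0,0,0],[0,0,0,-6.9,0,0,0],[0,0,0,-6.9,0,0,0],[0,0,0,-6.9,0,0,0]]])

```text
t: 3.07
tool_pos: [0.4484, -0.1049, 0.2322]
tool_rot: [1.34, 1.114, -1.33]
contact_force: [0.2, 1.3, 0.3]
opening: -0.0002
```

```bash
cat > m.py <<'E'
from h import *
def go(t):
    o=ctrl.get_obs(); A=R.from_rotvec(o['tool_rot']).as_matrix()
    print('t',o['t'],'pos',np.round(o['tool_pos'],4),'yang',np.degrees(np.arctan2(A[1,1],A[0,1])).round(1),'d_tool',(A.T@(np.array(t)-o['tool_pos'])).round(4),'down',A[:,0].round(3))
E
python3 - <<'E'
from m import *
go([.477,-.040,.12])
M=T('wrist'); im=get_image('wrist'); save(im,'w1'); marks('wrist',['selector_top','psu','dripbox_seat','dripbox'],M)
E
```

```text
t 3.0667 pos [ 0.4484 -0.1049  0.2322] yang -10.0 d_tool [ 0.1123  0.0159 -0.069 ] down [ 0.009 -0.002 -1.   ]
wrist selector_top 0.97 [ 0.481 -0.004  0.1  ] (271, 60)
wrist psu 0.88 [ 0.483 -0.    -0.003] (268, 67)
wrist psu 0.69 [ 0.74  -0.039  0.001] (494, 62)
wrist dripbox_seat 0.88 [ 0.596 -0.295  0.107] (421, 328)
wrist dripbox 0.63 [ 0.597 -0.302  0.001] (382, 278)
```

View pics/w1.png

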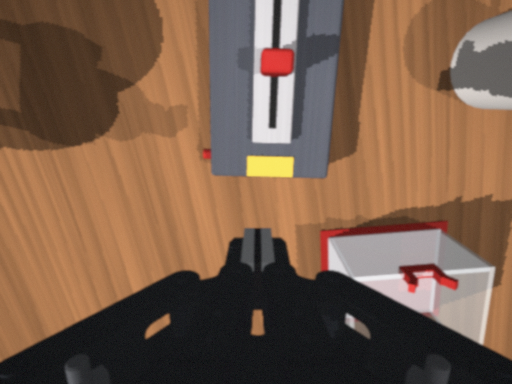

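The wrist view shows the red selector at (277,62), the yellow mark at (270,166) and the box aligned with the tool within about 1°. Next I lower behind the selector, then push along -z of the tool.

Request:
arm_command(plan=[[[0,0.008,-0.034,0,0,0,0],[0,0.008,-0.034,0,0,0,0],[0.039,0,0,-1,0,0,0],[0.039,0,0,0,0,0,0],[0.039,0,0,0,0,0,0],[0.036,0,0,0,0,0,0],[0,0,0,0,0,0,0]]])

```text
t: 3.9
tool_pos: [0.4847, -0.0405, 0.0805]
tool_rot: [1.35, 1.097, -1.326]
contact_force: [-0.7, -0.1, -0.9]
opening: -0.0003
```

```bash
python3 - <<'E'
from m import *
go([.492,.045,.078])
E
```

```text
t 3.9 pos [ 0.4847 -0.0405  0.0805] yang -10.5 d_tool [ 0.0021 -0.0084 -0.0854] down [ 0.024 -0.006 -1.   ]
```

Request:
arm_command(plan=[[[0,-0.008,0,0,0,0,0],[0,0,-0.012,0,0,0,0],[0,0,-0.012,0,0,0,0],[0,0,-0.012,0,0,0,0],[0,0,-0.012,0,0,0,0],[0,0,-0.008,0,0,0,0]]])

```text
t: 4.4
tool_pos: [0.4868, 0.0142, 0.0847]
tool_rot: [1.354, 1.088, -1.341]
contact_force: [-1.6, -2.2, -1.8]
opening: 0.0002
```

```bash
python3 - <<'E'
from m import *
go([.492,.045,.078])
M=T('scene');im=get_image('scene'); save(im,'s2'); marks('scene',['selector_top'],M)
E
```

```text
t 4.4 pos [0.4868 0.0142 0.0847] yang -11.2 d_tool [ 0.0064 -0.001  -0.0313] down [ 0.019 -0.011 -1.   ]
scene selector_top 0.4 [0.495 0.039 0.104] (243, 196)
scene selector_top 0.34 [0.593 0.34  0.214] (344, 152)
```

The selector is moving, with about 2 N of contact. I'll carry on to the end stop.

Request:
arm_command(plan=[[[0.003,0,-0.006,0,0,0,0],[0.002,0,-0.006,0,0,0,0],[0,0,-0.005,0,0,0,0]]])

```text
t: 4.75
tool_pos: [0.4913, 0.0246, 0.083]
tool_rot: [1.34, 1.076, -1.346]
contact_force: [-9.5, -29.5, 2.9]
opening: 0.0001
```

The force jumped from 2 N to 30 N at the expected place, so the end stop is reached. I'll back off, rise and look.

Request:
arm_command(plan=[[[0,0,0.012,0,0,0,0],[-0.04,0,0,0,0,0,0],[-0.04,0,0,0,0,0,0],[-0.04,0,0,0,0,0,0],[-0.04,0,0,-6,0,0,0.04],[-0.04,0,0,-6,0,0,0.04],[-0.04,0,0,-6,0,0,0.04],[0,0,0,-6,0,0,0.04],[0,0,0,0,0,0,0.04]]])

```text
t: 5.5
tool_pos: [0.4833, 0.0203, 0.3331]
tool_rot: [1.019, 1.285, -1.036]
contact_force: [-0.1, 0.4, -0.9]
opening: 0.0398
```

```bash
python3 - <<'E'
from m import *
go([.592,.341,.32])
M=T('wrist'); im=get_image('wrist'); 
marks('wrist',['selector_top','psu','hanger','hanger_grip','stand','stand_hang'],M)
a=im
M=T('scene');s=get_image('scene'); marks('scene',['selector_top'],M)
M=T('top');t=get_image('top'); marks('top',['selector_top'],M)
b=cv2.resize(s[170:245,180:280],(512,384),interpolation=cv2.INTER_CUBIC)
save(cv2.resize(np.hstack([a,b]),(800,300)),'w2')
E
```

```text
t 5.5 pos [0.4833 0.0203 0.3331] yang 13.7 d_tool [ 0.0068  0.1814 -0.2862] down [ 0.014 -0.025 -1.   ]
wrist selector_top 0.73 [0.49  0.041 0.105] (263, 141)
wrist psu 0.8 [ 0.484 -0.003 -0.005] (251, 156)
scene selector_top 0.51 [0.49  0.05  0.104] (246, 194)
```

View pics/w2.png

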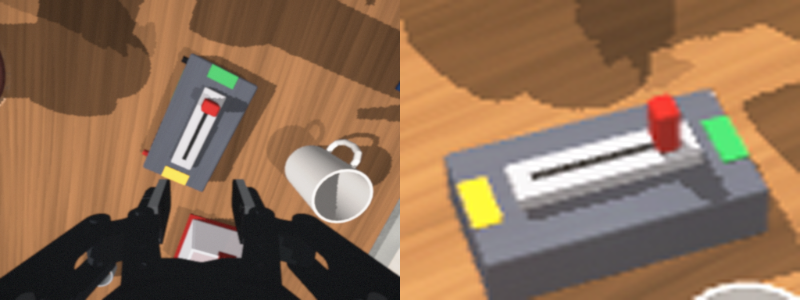

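The wrist view shows the selector at the green end of the slot, (210,105) in the left half, and the scene crop agrees: no slot is visible beyond the grip. On to the hanger.

Request:
arm_command(plan=[[[0,0.0257,-0.0271,0,1.6,0,0.04],[0,0.0257,-0.0271,0,0,0,0.04],[0,0.0257,-0.0271,0,0,0,0.04],[0,0.0257,-0.0271,0,0,0,0.04],[0,0.0257,-0.0271,0,0,0,0.04],[0,0.0257,-0.0271,0,0,0,0.04],[0,0.0257,-0.0271,0,0,0,0.04],[0,0,0,0,0,0,0.04]]])

```text
t: 6.72
tool_pos: [0.6187, 0.2546, 0.3254]
tool_rot: [1.041, 1.309, -1.04]
contact_force: [-0.7, -0.8, -1.2]
opening: 0.0401
```

```bash
python3 - <<'E'
from m import *
M=T('wrist'); im=get_image('wrist'); save(im,'w3')
go([.592,.341,.32])
marks('wrist',['hanger','hanger_grip','stand','stand_hang'],M)
E
```

```text
t 6.7667 pos [0.6178 0.2526 0.3258] yang 13.0 d_tool [ 0.0058 -0.0053 -0.0919] down [-0.001 -0.    -1.   ]
wrist hanger 0.8 [0.593 0.342 0.117] (251, 83)
wrist hanger_grip 0.57 [0.588 0.346 0.216] (243, 68)
wrist stand 0.62 [0.582 0.34  0.002] (244, 87)
wrist stand_hang 0.8 [0.582 0.333 0.113] (239, 88)
```

View pics/w3.png

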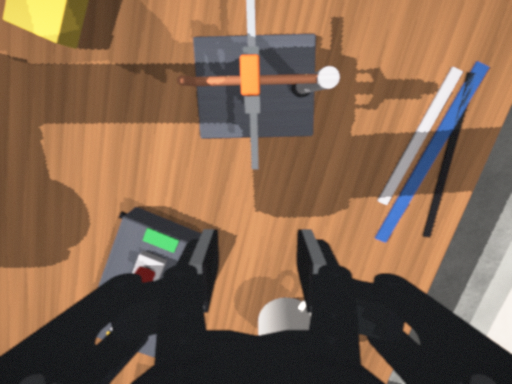

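The wrist view shows the orange tab at (250,74), the bar along image columns 250–255, the arm from its tip at (182,79) to the post at (328,76). It is well aligned with the jaws (open along image x). I'll work out the tab position from the ray.

```bash
python3 - <<'E'
from m import *
im=cv2.imread('pics/w3.png'); hsv=cv2.cvtColor(im,cv2.COLOR_BGR2HSV)
m=cv2.inRange(hsv,(8,200,170),(20,255,255))[40:110,225:275]; p=cv2.findNonZero(m); r=cv2.minAreaRect(p); print(r, len(p))
u,v=np.array(r[0])+[225,40]; c=calibration('wrist'); M=T('wrist')
d=M[:3,:3]@np.array([(u-c['cx'])/c['fx'],(v-c['cy'])/c['fy'],1]); P=M[:3,3]+d*(.235-M[2,3])/d[2]; print(u,v,P.round(4))
go([P[0],P[1],.199]); go([.590,.343,.199])
E
```

```text
Traceback (most recent call last):
cv2.error: OpenCV(4.12.0) /io/opencv/modules/imgproc/src/convhull.cpp:143: error: (-215:Assertion failed) total >= 0 && (depth == CV_32F || depth == CV_32S) in function 'convexHull'
```

```bash
python3 - <<'E'
from m import *
im=cv2.imread('pics/w3.png'); hsv=cv2.cvtColor(im,cv2.COLOR_BGR2HSV); print(hsv[74,250])
h=hsv[74,250].astype(int); m=cv2.inRange(hsv,np.clip(h-[5,50,40],0,255),np.clip(h+[5,50,60],0,255))[40:110,225:275]; p=cv2.findNonZero(m); r=cv2.minAreaRect(p); print(r, len(p))
u,v=np.array(r[0])+[225,40]; c=calibration('wrist'); M=T('wrist')
d=M[:3,:3]@np.array([(u-c['cx'])/c['fx'],(v-c['cy'])/c['fy'],1]); P=M[:3,3]+d*(.235-M[2,3])/d[2]; print(u,v,P.round(4))
go([P[0],P[1],.199]); go([.590,.343,.199])
E
```

```text
[ 16 162 255]
((23.5, 34.5), (39.0, 19.0), 90.0) 724
248.5 74.5 [0.5923 0.3358 0.235 ]
t 6.9667 pos [0.617  0.2489 0.3288] yang 12.7 d_tool [ 0.1298 -0.0053 -0.0902] down [ 0.003 -0.    -1.   ]
t 6.9667 pos [0.617  0.2489 0.3288] yang 12.7 d_tool [ 0.1298 -0.006  -0.0978] down [ 0.003 -0.    -1.   ]
```

Ray (corrected for the pose at the shot): tab at (0.593, 0.340), which agrees with the networks. I'll move over it, then down.

Request:
arm_command(plan=[[[0,-0.002,-0.032,0,0,0,0.04],[0,-0.002,-0.032,0,0,0,0.04],[0,-0.002,-0.031,0,0,0,0.04],[0.03,0,0,0,0,0,0.04],[0.03,0,0,0,0,0,0.04],[0,0,0,0,0,0,0.04]]])

```text
t: 7.47
tool_pos: [0.591, 0.336, 0.2764]
tool_rot: [1.063, 1.291, -1.041]
contact_force: [-0.0, -1.0, -3.0]
opening: 0.0402
```

```bash
python3 - <<'E'
from m import *
go([.5925,.341,.2])
E
```

```text
t 7.4667 pos [0.591  0.336  0.2764] yang 12.0 d_tool [ 0.0764  0.0012 -0.0045] down [ 0.016  0.005 -1.   ]
```

Request:
arm_command(plan=[[[0.02,0.001,-0.0045,-0.8,0,-0.9,0.04],[0.02,0,0,0,0,0,0.04],[0.018,0,0,0,0,0,0.04],[0.013,0,0,0,0,0,0.04],[0,0,0,0,0,0,0.04]]])

```text
t: 7.88
tool_pos: [0.5935, 0.3356, 0.2127]
tool_rot: [1.055, 1.299, -1.04]
contact_force: [0.3, -0.3, -0.1]
opening: 0.0401
```

```bash
python3 - <<'E'
from m import *
M=T('wrist'); im=get_image('wrist'); go([.5925,.341,.2])
s=get_image('scene')
b=cv2.resize(s[120:225,280:420],(512,384),interpolation=cv2.INTER_CUBIC)
save(cv2.resize(np.hstack([im,b]),(800,300)),'w4')
E
```

```text
t 7.9333 pos [0.5942 0.3358 0.2144] yang 12.4 d_tool [ 0.0144 -0.0007 -0.0054] down [ 0.012  0.005 -1.   ]
```

View pics/w4.png

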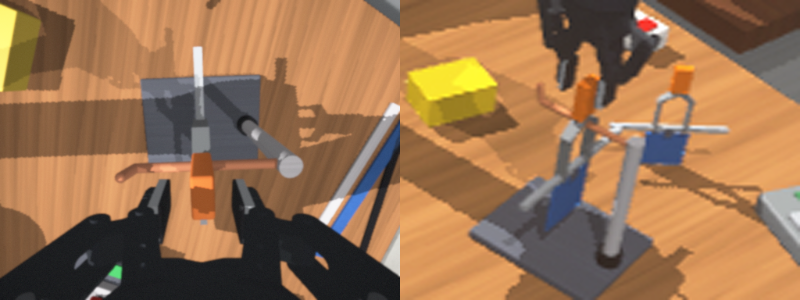

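The wrist view shows the tab at (203,190) centred between the fingers (157 and 247), and the scene crop confirms it straddled above the arm. I'll lower 12 mm and close.

Request:
arm_command(plan=[[[0.013,0,-0.004,0.5,0,-0.7,0.04],[0.003,0,-0.001,0,0,0,0.04],[0,0,0,0,0,0,0.0],[0,0,0,0,0,0,0.0],[0,0,0,0,0,0,0.0],[0,0,0,0,0,0,0.0],[0,0,0,0,0,0,0.0],[0,0,0,0,0,0,0.0]]], squeeze=60)

```text
t: 8.65
tool_pos: [0.5964, 0.3424, 0.2053]
tool_rot: [1.064, 1.297, -1.046]
contact_force: [0.2, -0.2, -0.7]
opening: 0.0128
```

```bash
python3 - <<'E'
from m import *
go([.5925,.341,.2])
E
```

```text
t 8.65 pos [0.5964 0.3424 0.2053] yang 11.8 d_tool [ 0.0052 -0.0041  0.0006] down [ 0.009  0.006 -1.   ]
```

Gripped at 12.8 mm. I'll lift about 36 mm, inside the 22–55 mm window.

Request:
arm_command(plan=[[[-0.009,0,0,0,0,0,0],[-0.009,0,0,0,0,0,0],[-0.009,0,0,0,0,0,0],[-0.009,0,0,0,0,0,0],[0,0,0,0,0,0,0]]])

```text
t: 9.07
tool_pos: [0.5956, 0.3421, 0.244]
tool_rot: [1.063, 1.298, -1.047]
contact_force: [-0.0, 0.7, -1.3]
opening: 0.013
```

```bash
python3 - <<'E'
from m import *
go([.5925,.341,.242])
M=T('scene'); s=get_image('scene'); marks('scene',['hanger','hanger_grip'],M)
save(cv2.resize(s[110:230,270:430],(800,600),interpolation=cv2.INTER_CUBIC),'s5')
E
```

```text
t 9.0667 pos [0.5956 0.3421 0.244 ] yang 11.8 d_tool [ 0.002  -0.0033  0.0005] down [ 0.007  0.006 -1.   ]
scene hanger 0.96 [0.551 0.546 0.053] (372, 164)
scene hanger 0.87 [0.598 0.344 0.149] (343, 169)
scene hanger_grip 0.95 [0.597 0.346 0.254] (348, 142)
scene hanger_grip 0.55 [0.554 0.546 0.141] (378, 145)
```

View pics/s5.png

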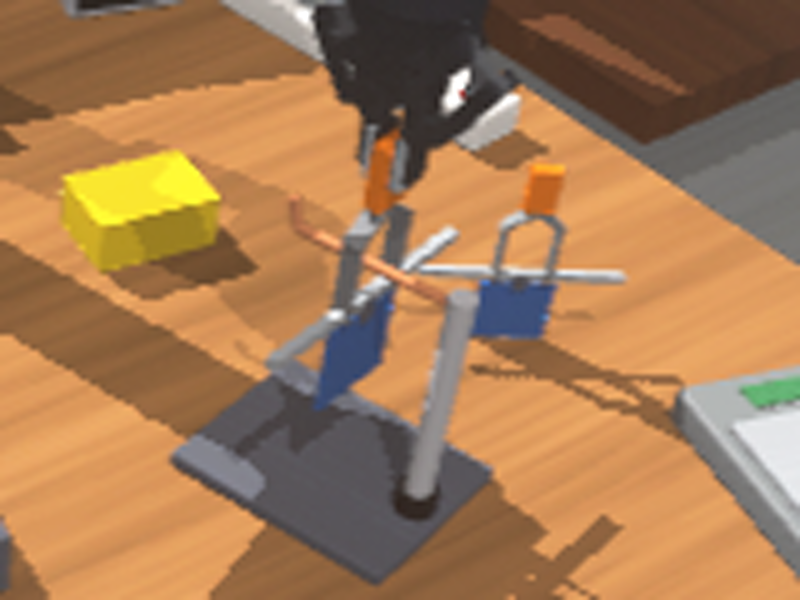

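The hanger is raised 37 mm and upright, with the arm mid-window at (400,265). I'll draw it off along tool -y (stand -x).

Request:
arm_command(plan=[[[0,-0.016,0,0,0,0,0],[0,-0.016,0,0,0,0,0],[0,-0.016,0,0,0,0,0]]])

```text
t: 9.47
tool_pos: [0.5478, 0.331, 0.2381]
tool_rot: [1.06, 1.3, -1.054]
contact_force: [-0.6, -0.2, -2.3]
opening: 0.0129
```

Request:
arm_command(plan=[[[-0.006,-0.016,0,0,0,0,0],[-0.002,-0.016,0,0,0,0,0],[-0.002,-0.016,0,0,0,0,0],[-0.002,-0.016,0,0,0,0,0],[-0.002,-0.016,0,0,0,0,0],[-0.002,-0.016,0,0,0,0,0]]])

```text
t: 9.97
tool_pos: [0.4467, 0.3089, 0.2482]
tool_rot: [1.053, 1.304, -1.063]
contact_force: [-0.6, 0.7, -1.6]
opening: 0.0129
```

```bash
python3 - <<'E'
from m import *
M=T('scene'); s=get_image('scene'); marks('scene',['hanger','hanger_grip','selector_top'],M)
go([.53,.0,.35])
go([.595,-.296,.35])
E
```

```text
scene hanger 0.87 [0.552 0.547 0.054] (373, 164)
scene hanger 0.59 [0.45  0.308 0.156] (305, 147)
scene hanger_grip 0.68 [0.558 0.546 0.142] (379, 145)
scene hanger_grip 0.59 [0.447 0.31  0.256] (308, 121)
scene selector_top 0.59 [0.496 0.045 0.103] (245, 196)
t 10.1667 pos [0.4478 0.3093 0.2488] yang 11.7 d_tool [-0.1015  0.0169  0.3195] down [-0.006 -0.001 -1.   ]
t 10.1667 pos [0.4478 0.3093 0.2488] yang 11.7 d_tool [-0.1016  0.0204  0.6225] down [-0.006 -0.001 -1.   ]
```

The hanger is off the hook. I'll raise it and carry it over the power box towards the drip box.

Request:
arm_command(plan=[[[-0.026,0,0,0,0,0,0],[-0.026,0,0,0,0,0,0],[-0.026,0,0,0,0,0,0],[-0.026,0,0,0,0,0,0],[0,0.001,0.02,0,0,0,0],[0,0.001,0.03,0,0,0,0],[0,0.001,0.033,0,0,0,0],[0,0.001,0.033,0,0,0,0],[0,0.001,0.033,0,0,0,0],[0,0.001,0.033,0,0,0,0],[0,0.001,0.033,0,0,0,0],[0,0.001,0.033,0,0,0,0],[0,0.001,0.033,0,0,0,0],[0,0.001,0.033,0,0,0,0],[0,0.001,0.033,0,0,0,0],[0,0.001,0.033,0,0,0,0],[0,0.001,0.033,0,0,0,0],[0,0,0.033,0,0,0,0],[0,0,0.025,0,0,0,0],[0,0,0.015,0,0,0,0]]])

```text
t: 11.83
tool_pos: [0.5784, -0.1891, 0.3494]
tool_rot: [1.051, 1.305, -1.065]
contact_force: [-0.6, 0.5, -2.0]
opening: 0.0129
```

```bash
python3 - <<'E'
from m import *
M=T('wrist'); im=get_image('wrist'); save(im,'w6'); marks('wrist',['hanger','hanger_grip','dripbox','dripbox_seat','selector_top'],M)
go([.596,-.296,.35])
M=T('scene'); s=get_image('scene'); marks('scene',['hanger','hanger_grip'],M)
save(s,'s6')
E
```

```text
wrist hanger 0.64 [ 0.574 -0.19   0.259] (251, 194)
wrist hanger_grip 0.96 [ 0.578 -0.188  0.361] (254, 253)
wrist dripbox 0.71 [ 0.596 -0.299 -0.001] (255, 210)
wrist dripbox_seat 0.61 [ 0.591 -0.293  0.106] (251, 233)
wrist selector_top 0.67 [ 0.577 -0.19   0.259] (254, 194)
t 12.1333 pos [ 0.5779 -0.1847  0.3504] yang 11.9 d_tool [ 0.0005 -0.0053  0.1126] down [-0.008 -0.002 -1.   ]
scene hanger 0.7 [0.554 0.545 0.051] (372, 165)
scene hanger_grip 0.85 [ 0.578 -0.18   0.358] (181, 170)
scene hanger_grip 0.84 [0.554 0.544 0.139] (377, 145)
scene hanger_grip 0.54 [ 0.594 -0.292 -0.006] (161, 288)
```

View pics/w6.png

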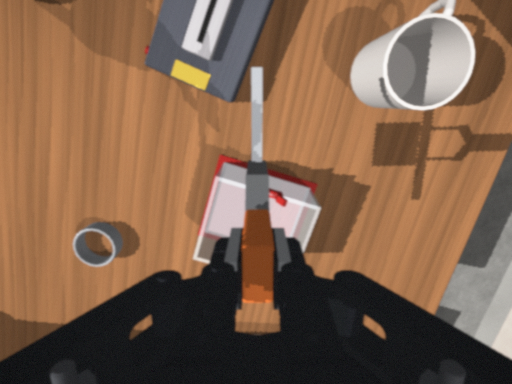

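The wrist view shows the hanger held straight, bar at columns 255–259 and tab at (258,255). The box rim from (215,178) to (320,208) is turned about 16.5° relative to the hand, so I'll turn by that and move on.

Request:
arm_command(plan=[[[0,-0.002,0.03,0,0,0,0],[0,-0.002,0.03,0,0,0,0],[0,-0.001,0.03,0,0,0,0],[0,0,0,5.5,0,0,0],[0,0,0,5.5,0,0,0],[0,0,0,5.5,0,0,0],[0,0,0,0,0,0,0]]])

```text
t: 12.87
tool_pos: [0.5935, -0.2709, 0.353]
tool_rot: [1.264, 1.17, -1.274]
contact_force: [-0.1, 0.3, -2.0]
opening: 0.0131
```

```bash
python3 - <<'E'
from m import *
M=T('wrist'); im=get_image('wrist'); go([.595,-.295,.35]); marks('wrist',['hanger','dripbox','dripbox_seat'],M)
M=T('scene'); s=get_image('scene');  marks('scene',['hanger'],M); go([.595,-.295,.35])
save(cv2.resize(np.hstack([im,cv2.resize(s[130:325,60:320],(512,384))]),(800,300)),'w7')
E
```

```text
t 12.9167 pos [ 0.5935 -0.2707  0.353 ] yang -4.5 d_tool [0.0031 0.0034 0.0241] down [-0.004 -0.004 -1.   ]
wrist hanger 0.75 [ 0.593 -0.272  0.263] (255, 195)
wrist dripbox 0.96 [ 0.595 -0.302  0.   ] (259, 164)
wrist dripbox_seat 0.79 [ 0.592 -0.295  0.104] (257, 175)
scene hanger 0.73 [ 0.597 -0.273  0.26 ] (153, 220)
scene hanger 0.69 [0.553 0.546 0.057] (373, 164)
t 13.1667 pos [ 0.5934 -0.2709  0.353 ] yang -4.5 d_tool [0.0031 0.0035 0.0239] down [-0.004 -0.004 -1.   ]
```

View pics/w7.png

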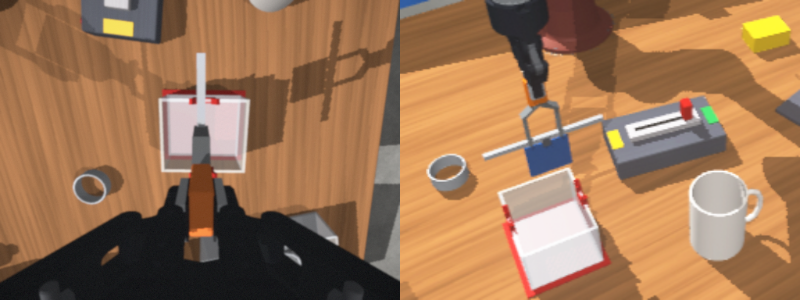

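Yaw is now aligned: the bar at column 201 points straight over the red saddle at (203,100) in the wrist view. I'll centre along y and descend to just above the saddles.

Request:
arm_command(plan=[[[0,0.001,0.022,0,0,0,0],[0.02,0,0.002,0,0,0,0],[0.02,0,0,0,0,0,0],[0.02,0,0,0,0,0,0],[0.02,0,0,0,0,0,0],[0.018,0,0,0,0,0,0],[0.015,0,0,0,0,0,0],[0,0,0,0,0,0,0]]])

```text
t: 13.83
tool_pos: [0.5937, -0.2957, 0.2396]
tool_rot: [1.255, 1.168, -1.262]
contact_force: [-1.0, 0.5, -2.7]
opening: 0.0131
```

```bash
python3 - <<'E'
from m import *
M=T('wrist'); im=get_image('wrist'); go([.595,-.295,.194]); marks('wrist',['hanger','dripbox_seat'],M)
M=T('scene'); s=get_image('scene');  marks('scene',['hanger'],M)
save(cv2.resize(np.hstack([im,cv2.resize(s[200:335,90:270],(512,384))]),(800,300)),'w8')
E
```

```text
t 13.8833 pos [ 0.5942 -0.296   0.2413] yang -4.0 d_tool [ 0.0473  0.0005 -0.0014] down [ 0.004 -0.009 -1.   ]
wrist hanger 0.84 [ 0.595 -0.3    0.148] (256, 197)
wrist dripbox_seat 0.58 [ 0.595 -0.297  0.106] (257, 181)
scene hanger 0.83 [ 0.599 -0.301  0.153] (150, 254)
scene hanger 0.64 [0.551 0.547 0.054] (372, 164)
```

View pics/w8.png

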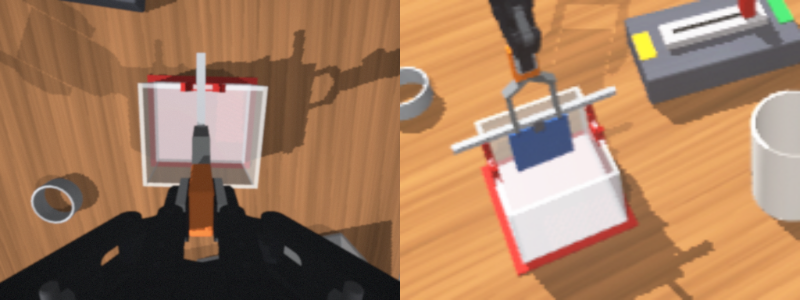

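The bar at column 201 sits between the saddle horns (187 and 221), and the plate is over the opening. I'll lower gently until it is borne.

Request:
arm_command(plan=[[[0.011,0.001,0,0,0.4,0,0],[0.011,0,0,0,0,0,0],[0.01,0,0,0,0,0,0],[0.008,0,0,0,0,0,0],[0,0,0,0,0,0,0]]])

```text
t: 14.5
tool_pos: [0.5997, -0.2989, 0.2076]
tool_rot: [1.262, 1.155, -1.251]
contact_force: [-0.5, -0.3, -2.0]
opening: 0.0132
```

```bash
python3 - <<'E'
from m import *
go([.595,-.296,.194])
E
```

```text
t 14.5 pos [ 0.5997 -0.2989  0.2076] yang -4.0 d_tool [ 0.0135 -0.0052 -0.0027] down [ 0.018 -0.01  -1.   ]
```

Request:
arm_command(plan=[[[0.003,-0.0045,-0.002,0,0.5,-1.0,0],[0.004,0,0,0,0,0,0],[0.004,0,0,0,0,0,0],[0,0,0,0,0,0,0]]])

```text
t: 14.83
tool_pos: [0.5952, -0.2965, 0.1951]
tool_rot: [1.26, 1.176, -1.26]
contact_force: [-0.4, 0.1, -2.1]
opening: 0.0128
```

```bash
python3 - <<'E'
from m import *
go([.595,-.296,.194])
E
```

```text
t 14.8333 pos [ 0.5952 -0.2965  0.1951] yang -4.0 d_tool [ 0.0011 -0.0003 -0.0005] down [-0.     0.001 -1.   ]
```

Request:
arm_command(plan=[[[0.002,0,0,0,0,0,0],[0.0015,0,0,0,0,0,0],[0,0,0,0,0,0,0]]])

```text
t: 15.08
tool_pos: [0.5959, -0.2972, 0.1951]
tool_rot: [1.26, 1.174, -1.259]
contact_force: [-0.9, 0.3, -1.8]
opening: 0.0129
```

Request:
arm_command(plan=[[[0.004,0,0,0,0,0,0],[0.003,0,0,0,0,0,0],[0,0,0,0,0,0,0]]])

```text
t: 15.33
tool_pos: [0.5976, -0.2988, 0.1953]
tool_rot: [1.26, 1.166, -1.256]
contact_force: [-0.9, -0.4, -2.0]
opening: 0.0131
```

```bash
python3 - <<'E'
from m import *
go([.595,-.296,.194])
M=T('wrist'); im=get_image('wrist'); marks('wrist',['hanger','dripbox_seat'],M)
M=T('scene'); s=get_image('scene');  marks('scene',['hanger'],M); go([.595,-.296,.194])
save(cv2.resize(np.hstack([im,cv2.resize(s[225:320,110:237],(512,384),interpolation=cv2.INTER_CUBIC)]),(800,300)),'w9')
E
```

```text
t 15.3333 pos [ 0.5976 -0.2988  0.1953] yang -3.9 d_tool [ 0.0012 -0.0028 -0.0026] down [ 0.008 -0.005 -1.   ]
wrist hanger 0.61 [ 0.595 -0.302  0.105] (251, 197)
wrist hanger 0.49 [ 0.595 -0.296  0.204] (250, 249)
wrist dripbox_seat 0.65 [ 0.593 -0.298  0.105] (248, 192)
scene hanger 0.9 [0.553 0.549 0.056] (373, 164)
scene hanger 0.84 [ 0.601 -0.3    0.105] (153, 266)
t 15.5833 pos [ 0.5977 -0.2992  0.1948] yang -4.0 d_tool [ 0.0008 -0.003  -0.003 ] down [ 0.008 -0.006 -1.   ]
```

View pics/w9.png

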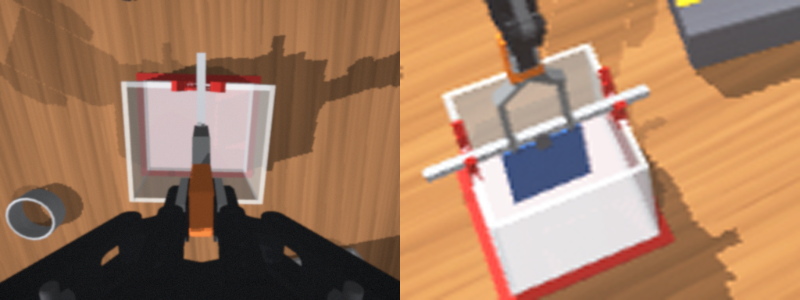

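The bar is between the horns of both saddles, but the wrist still carries the weight (-2 N). I'll lower a bit further and straighten it.

Request:
arm_command(plan=[[[0.004,-0.003,-0.003,0,0.3,-0.5,0],[0.004,0,0,0,0,0,0],[0.004,0,0,0,0,0,0]]])

```text
t: 15.83
tool_pos: [0.5987, -0.3002, 0.1943]
tool_rot: [1.259, 1.159, -1.256]
contact_force: [-6.8, 5.4, 18.5]
opening: 0.0133
```

The load has transferred (+18 N), so the bar is borne by the saddles. I'll ease the pressure, then release.

Request:
arm_command(plan=[[[-0.002,-0.003,-0.002,0,0.4,-0.8,0],[0,0,0,0,0,0,0]]])

```text
t: 16.0
tool_pos: [0.5956, -0.2977, 0.1971]
tool_rot: [1.259, 1.175, -1.263]
contact_force: [0.4, 0.0, -2.7]
opening: 0.0131
```

```bash
python3 - <<'E'
from m import *
go([.595,-.296,.194]); print(ctrl.get_obs()['contact_force'])
E
```

```text
t 16.0 pos [ 0.5956 -0.2977  0.1971] yang -4.0 d_tool [ 0.0031 -0.0008 -0.0017] down [-0.002 -0.002 -1.   ]
[ 0.43611372  0.00824959 -2.69933964]
```

It is upright and about 2–3 mm above the floor of the notch. I'll lower that and open.

Request:
arm_command(plan=[[[0.004,0,0,0,0,0,0],[0.002,0,0,0,0,0,0],[0,0,0,0,0,0,0.035],[0,0,0,0,0,0,0.035],[0,0,0,0,0,0,0.035],[0,0,0,0,0,0,0.035],[0,0,0,0,0,0,0.035]]])

```text
t: 16.58
tool_pos: [0.5958, -0.2976, 0.1907]
tool_rot: [1.258, 1.175, -1.263]
contact_force: [-0.1, -0.3, -0.3]
opening: 0.0349
```

```bash
python3 - <<'E'
from m import *
go([.595,-.296,.194])
M=T('wrist'); im=get_image('wrist'); marks('wrist',['hanger','hanger_grip','dripbox_seat'],M)
M=T('scene'); s=get_image('scene');  marks('scene',['hanger','hanger_grip'],M); go([.595,-.296,.194])
save(cv2.resize(np.hstack([im,cv2.resize(s[225:320,110:237],(512,384),interpolation=cv2.INTER_CUBIC)]),(800,300)),'w10')
E
```

```text
t 16.5833 pos [ 0.5958 -0.2976  0.1907] yang -4.0 d_tool [-0.0033 -0.0009 -0.0015] down [-0.002 -0.002 -1.   ]
wrist hanger 0.8 [ 0.595 -0.297  0.105] (255, 195)
wrist hanger_grip 0.62 [ 0.592 -0.296  0.203] (245, 255)
wrist dripbox_seat 0.68 [ 0.592 -0.296  0.102] (250, 193)
scene hanger 0.81 [0.553 0.545 0.058] (373, 163)
scene hanger 0.58 [ 0.601 -0.299  0.102] (154, 266)
scene hanger_grip 0.78 [ 0.595 -0.296  0.205] (147, 238)
scene hanger_grip 0.64 [0.556 0.546 0.14 ] (379, 145)
t 16.9333 pos [ 0.5961 -0.2978  0.1918] yang -4.0 d_tool [-0.0022 -0.0012 -0.0017] down [-0.001 -0.003 -1.   ]
```

It is released: no force at the wrist, and the hanger stays at the seat. I'll retreat straight up.

Request:
arm_command(plan=[[[-0.01,0,0,0,0,0,0.04],[-0.02,0,0,0,0,0,0.04],[-0.025,0,0,0,0,0,0.04],[-0.03,0,0,0,0,0,0.04],[-0.03,0,0,0,0,0,0.04],[-0.03,0,0,0,0,0,0.04],[-0.02,0,0,0,0,0,0.04],[0,0,0,0,0,0,0.04],[0,0,0,0,0,0,0.04]]])

```text
t: 17.68
tool_pos: [0.5954, -0.2967, 0.368]
tool_rot: [1.258, 1.174, -1.263]
contact_force: [-0.5, 0.2, -1.5]
opening: 0.04
```

```bash
python3 - <<'E'
from m import *
N=['hanger','hanger_grip','dripbox_seat','selector_top','psu','jug','carton','cuff']
for c in ('scene','wrist','top'):
    M=T(c); get_image(c); marks(c,N,M)
o=ctrl.get_obs(); print(o['t'],o['tool_pos'],o['contact_force'])
E
```

```text
scene hanger 0.85 [0.549 0.548 0.055] (372, 163)
scene hanger 0.75 [ 0.597 -0.295  0.103] (155, 265)
scene hanger_grip 0.91 [ 0.597 -0.298  0.203] (147, 240)
scene hanger_grip 0.9 [0.555 0.547 0.136] (378, 146)
scene dripbox_seat 0.71 [ 0.31   0.391 -0.001] (296, 156)
scene dripbox_seat 0.66 [ 0.597 -0.293  0.103] (155, 264)
scene selector_top 0.54 [0.493 0.046 0.099] (245, 196)
scene psu 0.84 [ 0.483 -0.001  0.003] (231, 221)
scene jug 0.69 [ 0.737 -0.038 -0.   ] (265, 282)
scene carton 0.9 [ 0.309  0.39  -0.001] (296, 156)
scene cuff 0.68 [ 0.337 -0.409 -0.006] (92, 245)
scene cuff 0.67 [ 0.596 -0.292 -0.003] (162, 288)
scene cuff 0.5 [ 0.595 -0.298  0.203] (147, 239)
wrist hanger 0.88 [ 0.596 -0.298  0.106] (258, 158)
wrist hanger_grip 0.87 [ 0.594 -0.293  0.207] (256, 171)
wrist dripbox_seat 0.75 [ 0.594 -0.294  0.109] (256, 155)
wrist cuff 0.84 [ 0.335 -0.411 -0.003] (118, 218)
top hanger 0.6 [0.553 0.546 0.061] (125, 181)
top hanger 0.46 [ 0.597 -0.294 -0.002] (342, 178)
top hanger 0.39 [ 0.593 -0.294  0.105] (347, 175)
top hanger_grip 0.6 [0.552 0.546 0.141] (120, 178)
top dripbox_seat 0.73 [ 0.596 -0.297  0.106] (348, 174)
top selector_top 0.52 [0.492 0.044 0.107] (256, 199)
top psu 0.79 [ 0.49  -0.002 -0.001] (268, 203)
top carton 0.71 [ 0.311  0.393 -0.   ] (165, 246)
top cuff 0.54 [ 0.338 -0.413  0.002] (373, 245)
19.0333 [ 0.5950493  -0.29656866  0.36633513] [ 0.33990322 -0.22919342 -0.11423557]
```

```bash
python3 -c "
from station import *
print(finish_job())"
```

```text
the job is handed in; nothing more can be done
None
```

I finished the job and handed it in after about 19 s on the robot's clock. No verdict came back.

- **Selector:** I pushed it towards the green mark until the force rose from about 2 N to 30 N. After that it showed at the green end of its slot. The networks' readings put it about 47 mm from the box centre, where 50 mm is the stop and 46 mm the limit. They scatter by several mm (41 to 50 mm in y), so I relied on the force jump.
- **Hanger:** I took the larger one, gripped by its orange tab. I lifted it 37 mm, drew it off the hook, carried it over the power box and lowered it into the drip box. At first contact it pressed on the saddles with about 18 N. I eased off, straightened it, lowered it again and released it there.

**Last checks, by the networks only:**

| Thing checked | Reading |
|---|---|
| Hanger bar centre | about (0.596, -0.296, 0.105), within about 4 mm of the seat in scene and wrist views |
| Tab position | directly above the bar, so the hanger is upright |
| Jug | within about 5 mm of its first reading (scene camera only) |
| Carton and cuff | within about 7 mm of their first readings |
| Robot | about 17 cm above its release height, wrist force near zero |

- **Not looked at:** I had reached the picture limit, so I did not view the final state myself.
- **False reports:** Some low-confidence ones, such as a cuff, and in the top view a second hanger, at the drip box's place, did not fit the earlier pictures, so I ignored them.

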